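# Shut the gas regulator and take off the outlet cap of unknown thread hand

## Robot

A 7-joint arm with a two-finger parallel gripper is mounted at the origin on a cart in front of the work surface, level with it; the furniture and walls round the work are solid. World frame = base frame: x ahead of the robot, y to its left, z up, the work surface at z = 0. Lengths are in m, angles in rad, forces in N, time in s.
With the tool pointing down it reaches from about 0.425 to 0.95 m from the base axis. Payload 4.7 kg.
Tool frame: the origin (TCP) lies at the very end of the fingers, on their centre line; the grasp point (between the pads) lies 19 mm behind it; z points along the fingers, y is the line along which they close (so a half turn about z gives the same grasp; the last joint's range is limited). The gripper opens to 87 mm and grips with 3 to 60 N. Pads are 19 mm wide; open, the fingers measure 117 mm over their backs; the gripper's body (75 mm by 190 mm) begins 51 mm behind the grasp point.
Start: joints at [1.173, 0.469, -0.049, 1.532, 0.024, 1.141, -0.082], TCP at [0.243, -0.63, 0.223] pointing down, gripper open.
Joint ranges: [-2.59, 2.59], [-0.33, 1.99], [-1.39, 1.29], [0.1, 2.45], [-1.04, 4.18], [0.21, 1.99], [-2.66, 2.66]. Speed limits (rad/s): [2.57, 2.57, 3.14, 3.14, 3.14, 3.14, 3.14].

## Interface

Orientations are given as a rotation vector (axis times angle).
In Python, from bench import manip gives the robot as it stands. The module is installed in compiled form; this text tells all that it offers.
- The arm moves only by the tool play_rows, never from a script. Its argument "commands" is a list of rows, each a list of 5 numbers: the closure, from 0 (fully open) to 1 (shut), then the shift along the tool's x, y, z in units of 25 mm (1.0 is 25 mm), then the turn about the tool's z in units of 6 degrees (1.0 is 6 degrees). A call has 1 to 8 rows; each row shifts and turns the commanded pose from where the row before left it, along the tool's axes as they then stand; what a row does not reach is not made up. A row lasts 1/10 s, in which the tool goes at most 50 mm and 8.59 degrees, less where a joint would pass 70% of its speed; a pose out of reach is approached as far as the arm can. A call is refused whole if a number of a shift passes 1 or a number of a turn 1, either way. A call with a gripper value outside its range is refused whole. The fingers move at their own pace and stop on an object; "grip_force" is the grip in N (left out, the last holds). Time passes only in rows, so rows that do not move let the fingers close. It gives the time, the measured TCP pose, the force, the opening and the grip force at its end, in the units of the state.
- manip.get_state(): the state, without advancing time (a new reading comes with each control period).
- manip.get_image(name): name is "scene" or "top" or "wrist"; returns a dict with "frame" (420x560x3 uint8, blue, green, red), "fx", "fy", "cx", "cy" (pixels), "view" (4x4, takes a point from world to camera coordinates). Camera axes: x right, y down, z forward; pixel columns grow to the right and rows downward; lengths in m; the calibration is good to about 2 mm. A picture is of the moment at which its call begins. There is no depth.
- manip.hand_in(): hands the job in; it is judged then, once.
The state is a dict: "t": time; "joint_positions": joint angles; "qvel": joint speeds; "joint_efforts": joint torques, N m; "tcp_pos": TCP position; "eef_rot": TCP orientation; "force": force on the tool from outside, world axes, zero at the start; "wrist_torque": the same for the moment, N m; "opening": finger opening in m; "finger_force": force on a finger pad.
Only numpy, scipy, OpenCV 4.12 (cv2) and the standard library are available. Lean on these libraries where they do the work, as an engineer would, in place of code of your own. Each camera call takes 0.05 s, during which the arm holds its last target. There are 200 camera calls.

## Task

Shut the gas off first: turn the regulator's black dial clockwise until its white pointer lines up with the red rider, and leave it there. Then unscrew the brass cap from the outlet; nobody knows whether its thread is left- or right-handed, so try gently one way and then the other, and do not pull it off before it is turned loose. Finish while still holding the cap upright in the gripper, lifted at least 8 cm above the outlet, and leave the crockery and jars round about where they stand.

Things in the scene. Friction and masses are not known exactly. Their poses are not given: they have to be found in the camera images.
- regulator: grey gas regulator block, fixed: 140 (its x) by 210 mm (its y), flat top 50 mm above the worktop, origin mid-underside; foot plate 150 by 234 mm, brass stub on the +y side, gauge on the front. On top: black dial at (-25, 65) mm, brass cap at (-25, -65), a round aluminium bonnet 48 mm wide, 26 mm high at (35, 0)
- dial (a joint): angle of the dial in rad, range 0 to 2.6, grows CLOCKWISE seen from above; at 0 its pointer looks to the regulator's +y. Turns with light friction (0.06 N m) and stays where it is left; no spring
- dial_grip (a point): on the dial's axis, at the height to grip its bar, 86 mm above the worktop. The black upright bar runs through the axis along the pointer's direction: 46 mm long, 12 mm thick, standing from 63 up to 95 mm above the worktop, on a round foot 54 mm wide (46 mm at the bar)
- dial_pointer (a point): tip of the dial's white pointer line, on the edge of its foot, 28 mm from the axis; turns with the dial
- index_mark (a point): where the pointer tip must come: 28 mm from the dial's axis, at the inner side of the small red rider (10 by 6 mm, 7 mm high) on the fixed scale ring (76 mm wide) round the dial. It lies 0.6 to 1.4 rad clockwise of the pointer's start
- cap: loose round knurled brass cap, 42 mm across, 32 mm high, 55 to 115 g, open below; origin at the centre of its lower rim, z up, a white stripe on top along its -x. It sits over the outlet, rim on the regulator's top, its x within 0.1 rad of the regulator's x, held by a short thread (1.5 mm play) whose hand, left or right, differs between starts and cannot be seen
- cap_grip (a point): on the cap's axis, 22 mm above its lower rim, the height to grip. Turned the loosening way the cap is free after about 0.8 rad and lifts straight off anywhere between 0.95 and 1.7 rad; it does not rise as it turns. The other way it meets a hard stop within 0.3 rad, felt as over 0.5 N m; then the fingers slip
- outlet (a point): centre of the capped outlet on the regulator's top, where the cap's origin sits at the start; the threaded stub within is 22 mm high
- mug: beige speckled mug, 85 mm wide, 81 mm high, loose bystander; origin at the middle of its underside
- cup: blue and white tea cup without a handle, 81 mm wide, 68 mm high, loose bystander; origin at the middle of its underside
- pepper: small spice shaker with a white top, 26 mm wide, 74 mm high, loose bystander; origin at the middle of its underside
- bowl: dark brown bowl, 88 mm wide, 40 mm high, loose bystander; origin at the middle of its underside
- caddy: brown and silver tea drum, 100 mm wide, 94 mm high, loose bystander; origin at the middle of its underside
There are look-alikes about, which are no part of the job. Leave any grey, pink or purple look-alike of the cap alone.

How it is judged:
By the outcome, as a careful person would: the job done as asked, in the order asked, and still so for the second after the job is handed in, while the arm keeps its last pose, push and grip.
It also fails if it takes over 58 s, if anything falls off the work surface, if the arm or the gripper's body presses on something with over 40 N, if the wrist force passes 120 N, or if a joint passes its speed limit or range.

## Working session

There is one attempt and no reset: what is moved stays moved. The work goes in short steps, Python scripts to look and compute and a tool call to move; the robot and the scene stay as the last step left them, time stands still between calls to the robot, and variables do not carry over. Pictures are saved under pics/ and viewed, at most 10 in all, crops included, and the job is handed in when it is done.

Besides the shell and the picture viewer there is one more tool, called after "Emit:" as name(argument=value, ...) on one line, values as JSON. play_rows: Moves the arm, as the interface text tells. Its arguments: {"type":"object","properties":{"commands":{"type":"array"},"grip_force":{"type":"number"}},"required":["commands"]}

```bash
mkdir -p pics; python3 - <<'E'
from bench import manip
import cv2,numpy as np,pickle
s=manip.get_state();print({k:np.round(v,3).tolist() for k,v in s.items()})
d={}
for n in("scene","top"):
    m=manip.get_image(n);d[n]=m;cv2.imwrite(f"pics/{n}0.png",m["frame"]);print(n,m["fx"],m["fy"],m["cx"],m["cy"]);print(np.round(m["view"],4).tolist())
pickle.dump(d,open("cam0.pkl","wb"))
E
```

```text
{'t': 0.0, 'joint_positions': [1.173, 0.469, -0.049, 1.534, 0.024, 1.141, -0.082], 'qvel': [-0.0, -0.0, -0.001, -0.002, 0.002, 0.001, 0.0], 'joint_efforts': [-0.001, -50.798, -0.081, -23.616, -0.061, 0.038, 0.0], 'tcp_pos': [0.243, -0.629, 0.221], 'eef_rot': [-3.086, -0.576, 0.001], 'force': [-0.107, -0.279, 0.512], 'wrist_torque': [0.034, -0.027, 0.018], 'finger_force': 0.0, 'opening': 0.087}
scene 388.70271549925553 388.70271549925553 278.9421790399407 215.07462348305774
[[0.6622, -0.7492, 0.0132, -0.346], [-0.481, -0.4385, -0.7592, 0.311], [0.5745, 0.4964, -0.6508, 0.8833], [0.0, 0.0, 0.0, 1.0]]
top 441.7005097671396 441.7005097671396 279.64046333275184 207.98628825372066
[[0.029, -0.9994, 0.0184, -0.0295], [-0.9867, -0.0316, -0.1595, 0.5082], [0.16, -0.0135, -0.987, 1.5388], [0.0, 0.0, 0.0, 1.0]]
```

View pics/top0.png

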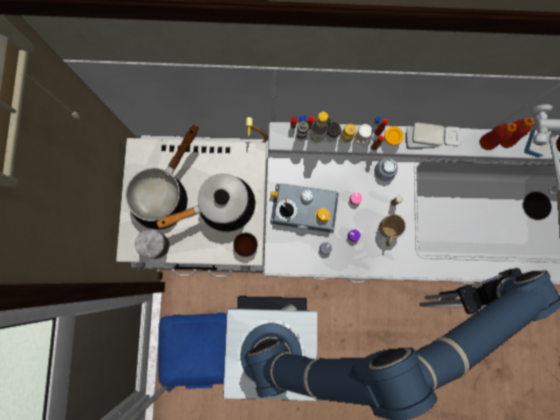

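View pics/scene0.png

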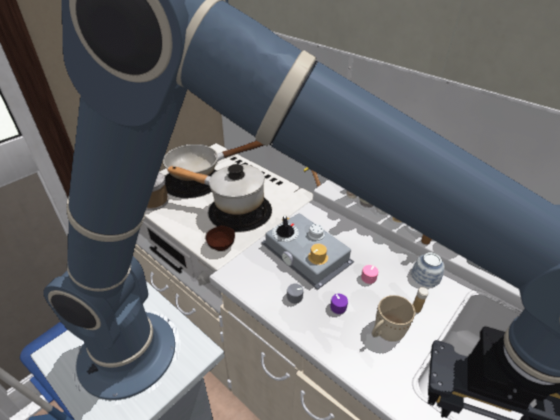

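The top view shows the regulator around (305,208), with the dial at (287,210), the brass cap at (323,215) and the bonnet at (307,196). The scene view shows the same parts at (286,230), (318,253) and (316,229). Next I'll zoom in on both.

```bash
python3 - <<'E'
import cv2,numpy as np,pickle
d=pickle.load(open("cam0.pkl","rb"))
a=d["top"]["frame"][178:238,265:345];b=d["scene"]["frame"][206:288,257:357]
A=cv2.resize(a,(800,600),interpolation=cv2.INTER_CUBIC)
cv2.imwrite("pics/ztop.png",A)
cv2.imwrite("pics/zscene.png",cv2.resize(b,(700,574),interpolation=cv2.INTER_CUBIC))
E
```

```text
(no output)
```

View pics/ztop.png

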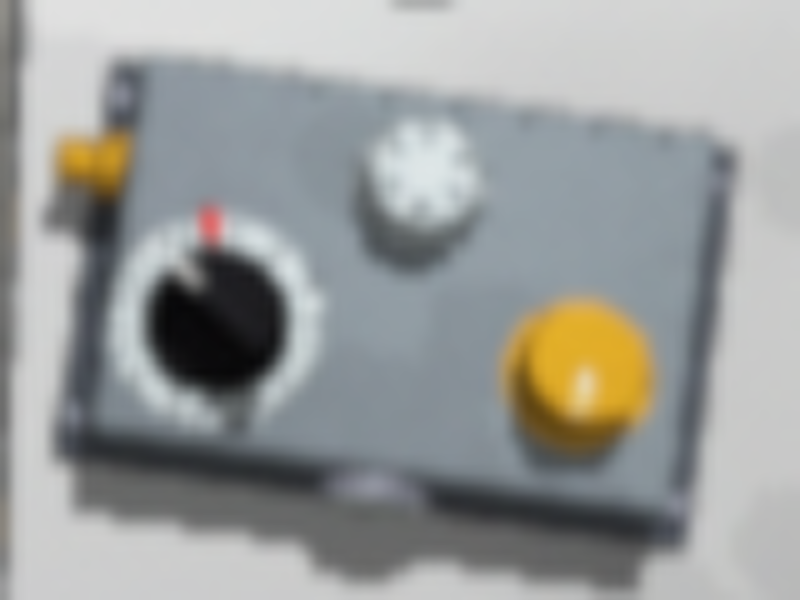

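View pics/zscene.png

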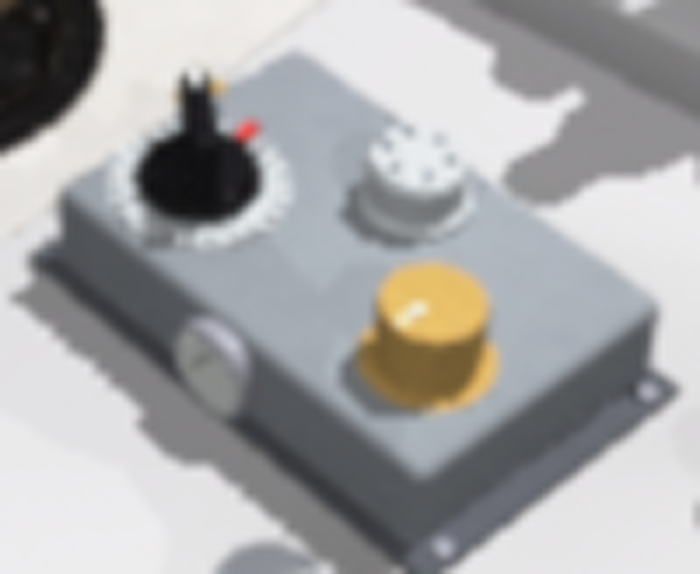

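```bash
cat > fit.py <<'E'
import cv2,numpy as np,pickle
from scipy.optimize import least_squares
d=pickle.load(open("cam0.pkl","rb"))
def proj(n,P):
    m=d[n];p=m["view"][:3,:3]@P+m["view"][:3,3];return np.array([m["fx"]*p[0]/p[2]+m["cx"],m["fy"]*p[1]/p[2]+m["cy"]])
def back(n,uv,z):
    m=d[n];R=m["view"][:3,:3];t=m["view"][:3,3];c=-R.T@t
    r=R.T@np.array([(uv[0]-m["cx"])/m["fx"],(uv[1]-m["cy"])/m["fy"],1]);return c+r*(z-c[2])/r[2]
T=lambda x,y:(265+(x+.5)/10-.5,178+(y+.5)/10-.5)
S=lambda x,y:(257+(x+.5)/7-.5,206+(y+.5)/7-.5)
E
python3 - <<'E'
from fit import *
ob=[("top",T(590,352),(-25,-65,82)),("top",T(425,168),(35,0,76)),("top",T(215,320),(-25,65,56)),
("top",T(735,150),(75,-117,4)),("top",T(685,535),(-75,-117,4)),("top",T(65,440),(-75,117,4)),
("scene",S(433,303),(-25,-65,82)),("scene",S(417,152),(35,0,76)),("scene",S(200,186),(-25,65,56)),("scene",S(660,310),(70,-105,50)),("scene",S(422,472),(-70,-105,50)),("scene",S(300,55),(70,105,50)),("scene",S(68,198),(-70,105,50))]
def W(q,p):
    c,s=np.cos(q[2]),np.sin(q[2]);p=np.array(p)/1000
    return np.array([q[0]+c*p[0]-s*p[1],q[1]+s*p[0]+c*p[1],p[2]])
f=lambda q:np.concatenate([proj(n,W(q,p))-u for n,u,p in ob])
r=least_squares(f,[.5,-.1,-.1],loss="soft_l1",f_scale=.5);q=r.x
print(q.round(4));print(f(q).reshape(-1,2).round(2).tolist())
print("dial",W(q,(-25,65,86)).round(4),"cap",W(q,(-25,-65,72)).round(4),back("top",T(590,352),.082),back("scene",S(433,303),.082))
D=W(q,(-25,65,0))[:2]
def ang(n,uv,z):
    v=back(n,uv,z)[:2]-D; a=np.arctan2(v[1],v[0]); return np.hypot(*v)*1e3,a,(q[2]+np.pi/2-a)
print("rider",ang("top",T(211,228),.058),ang("scene",S(247,132),.058))
print("pointer",ang("top",T(192,268),.063),"bar")
c=W(q,(-25,-65,0))[:2]
for n,uv in(("top",T(584,392)),("scene",S(410,315))): 
    v=back(n,uv,.082)[:2]-back(n,T(590,352) if n=="top" else S(433,303),.082)[:2];print("stripe",np.arctan2(*v[::-1]))
E
```

```text
[ 0.5205 -0.1066 -0.1175]
[[0.39, 0.67], [0.62, -0.08], [0.7, -0.45], [0.86, -0.44], [0.73, 1.07], [-0.88, 1.11], [-0.0, -0.56], [0.2, 0.1], [-0.17, -1.9], [0.96, -1.76], [-0.3, 0.61], [-0.46, -2.29], [-2.26, -2.25]]
dial [ 0.5033 -0.0391  0.086 ] cap [ 0.488  -0.1682  0.072 ] [ 0.49032555 -0.16680467  0.082     ] [ 0.48638043 -0.16943062  0.082     ]
rider (np.float64(31.365414143344086), np.float64(0.15371414550383294), np.float64(1.299629365034865)) (np.float64(30.697214555741446), np.float64(0.001374858007625991), np.float64(1.4519686525310718))
pointer (np.float64(19.1850439470762), np.float64(0.6273879824539729), np.float64(0.8259555280847249)) bar
stripe 3.00760079717006
stripe 2.9058691292060193
```

```bash
cat > go.py <<'E'
import sys,numpy as np
from bench import manip
from scipy.spatial.transform import Rotation as Ro
def go(x,y,z,yaw=None):
    s=manip.get_state();R=Ro.from_rotvec(s["eef_rot"]).as_matrix()
    u=R.T@(np.array([x,y,z])-s["tcp_pos"])/.025
    ya=np.arctan2(R[1,1],R[0,1])
    print("t",s["t"],"tcp",np.round(s["tcp_pos"],4),"yaw_y",ya.round(3),"tilt",R[:,2].round(3),"j1,j7",np.round(s["joint_positions"],2)[[0,6]],"F",np.round(s["force"],1),"Mz",np.round(s["wrist_torque"],2),"op",round(s["opening"],4),s["finger_force"])
    print("shift units",u.round(2),"" if yaw is None else ("turn units (tool z, down => cw+)",[(-(yaw+k-ya)/np.radians(6)).round(2) for k in(-np.pi,0,np.pi)]))
if __name__=="__main__": go(*map(float,sys.argv[1:]))
E
python3 go.py 0.503 -0.039 0.24 -0.82
```

```text
t 0.1 tcp [ 0.2432 -0.6291  0.2216] yaw_y -1.202 tilt [-0.001  0.002 -1.   ] j1,j7 [ 1.17 -0.08] F [ 0.1 -0.9 -0.1] Mz [ 0.02 -0.01 -0.03] op 0.0866 0.0
shift units [ 18.2  -18.27  -0.71] ('turn units (tool z, down => cw+)', [np.float64(26.35), np.float64(-3.65), np.float64(-33.65)])
```

Emit:
play_rows(commands=[[0, 1, -1, -0.1, 0], [0, 1, -1, -0.1, 0], [0, 1, -1, -0.1, 0], [0, 1, -1, -0.1, 0], [0, 1, -1, -0.1, 0], [0, 1, -1, -0.1, 0], [0, 1, -1, -0.1, 0], [0, 1, -1, 0, 0]], grip_force=20)

```text
t: 0.9
tcp_pos: [0.3582, -0.3695, 0.2401]
eef_rot: [3.088, 0.576, 0.0]
force: [1.0, 0.7, 0.3]
opening: 0.0868
finger_force: 0.0
```

Emit:
play_rows(commands=[[0, 1, -1, 0, 0], [0, 1, -1, 0, 0], [0, 1, -1, 0, 0], [0, 1, -1, 0, 0], [0, 1, -1, 0, 0], [0, 1, -1, 0, 0], [0, 1, -1, 0, 0], [0, 1, -1, 0, 0]])

```text
t: 1.7
tcp_pos: [0.4723, -0.111, 0.2398]
eef_rot: [3.088, 0.576, -0.001]
force: [1.2, 0.0, -0.3]
opening: 0.0871
finger_force: 0.0
```

Emit:
play_rows(commands=[[0, 1, -1, 0, 0], [0, 1, -1, 0, 0], [0, 0.2, -0.3, 0, 0], [0, 0, 0, 0, -0.9], [0, 0, 0, 0, -0.9], [0, 0, 0, 0, -0.9], [0, 0, 0, 0, -0.9], [0, 0, 0, 0, 0]])

```text
t: 2.5
tcp_pos: [0.5023, -0.0397, 0.2397]
eef_rot: [2.926, 1.143, -0.002]
force: [-0.8, 0.5, 0.4]
opening: 0.0868
finger_force: 0.0
```

```bash
python3 - <<'E'
from go import *
import cv2,pickle
go(.503,-.039,.24,-.82)
m=manip.get_image("wrist");pickle.dump(m,open("w1.pkl","wb"));cv2.imwrite("pics/w1.png",m["frame"]);print(m["fx"],m["cx"],m["cy"],m["view"].round(3).tolist())
E
```

```text
t 2.5 tcp [ 0.5023 -0.0397  0.2397] yaw_y -0.826 tilt [-0.001 -0.    -1.   ] j1,j7 [ 0.42 -0.94] F [-0.8  0.5  0.4] Mz [-0.03 -0.03 -0.01] op 0.0868 0.0
shift units [ 0.04 -0.   -0.01] ('turn units (tool z, down => cw+)', [np.float64(29.94), np.float64(-0.06), np.float64(-30.06)])
377.17397086121514 280.8554407835156 208.2661633961776 [[0.677, -0.736, -0.0, -0.37], [-0.7, -0.645, 0.307, 0.283], [-0.226, -0.208, -0.952, 0.512], [0.0, 0.0, 0.0, 1.0]]
```

View pics/w1.png

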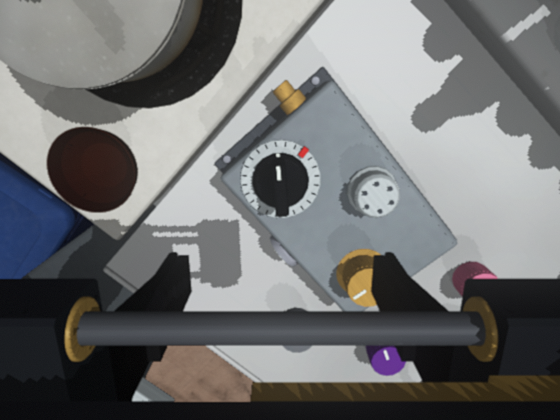

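The wrist view shows the dial ring centred near (281,179), the rider at (304,153), the bonnet at (376,190) and the cap at about (362,280). The bar runs almost vertically in the image. I'll zoom in to measure the pointer.

```bash
python3 - <<'E'
import cv2,pickle
f=pickle.load(open("w1.pkl","rb"))["frame"]
cv2.imwrite("pics/zw1.png",cv2.resize(f[130:230,235:415],(720*10//9,400*10//9+0),interpolation=cv2.INTER_CUBIC))
E
```

```text
(no output)
```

View pics/zw1.png

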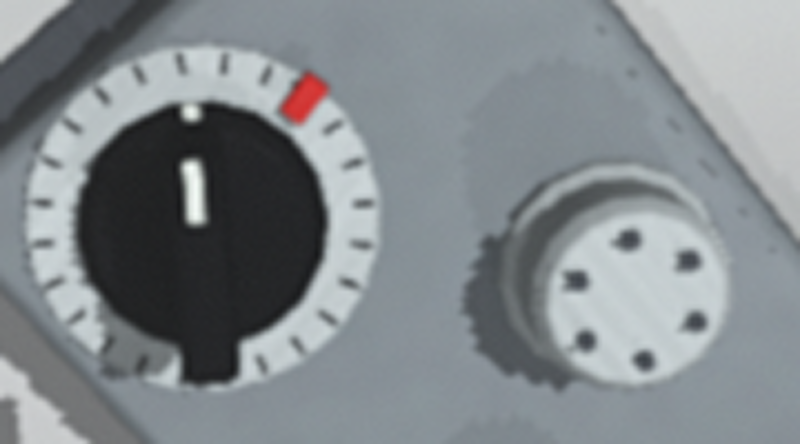

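```bash
cat > wr.py <<'E'
import numpy as np,pickle
def load(f):
    m=pickle.load(open(f,"rb"));R=m["view"][:3,:3];t=m["view"][:3,3];c=-R.T@t
    def bk(u,v,z):
        r=R.T@np.array([(u-m["cx"])/m["fx"],(v-m["cy"])/m["fy"],1]);return (c+r*(z-c[2])/r[2])[:2]
    return bk,c
E
python3 - <<'E'
from wr import *
bk,c=load("w1.pkl");print("cam",c.round(3))
Z=lambda x,y,z:bk(235+(x+.5)/4.4444-.5,130+(y+.5)/4.4444-.5,z)
D=Z(203,216,.053);B=Z(636,296,.076)
print("ring diam",np.linalg.norm(Z(27,216,.053)-Z(378,216,.053)),"D",D.round(4),"B",B.round(4))
v=B-D;yaw=np.arctan2(v[1],v[0])-np.arctan2(-65,60);print("dist",np.hypot(*v),"yaw",yaw)
C=D+np.array([[np.cos(yaw),-np.sin(yaw)],[np.sin(yaw),np.cos(yaw)]])@[0,-.13];print("cap",C)
a=lambda v:(np.arctan2(v[1],v[0]).round(3),np.hypot(*v).round(4))
print("stripe dir",a(Z(191,160,.095)-Z(197,225,.095)),a(Z(191,160,.095)-D),a(Z(197,225,.095)-D))
print("bar end far", a(Z(211,345,.095)-D))
for z in(.054,.058,.06,.063):print(z,"tip",a(Z(191,112,z)-D),"rider",a(Z(305,98,z)-D),a(Z(295,116,z)-D))
E
```

```text
cam [0.564 0.017 0.401]
ring diam 0.07460291677549813 D [ 0.5034 -0.0382] B [ 0.5543 -0.11  ]
dist 0.08798175382827249 yaw -0.12761578592263023
cap [ 0.4868113  -0.16717929]
stripe dir (np.float64(0.832), np.float64(0.0124)) (np.float64(0.848), np.float64(0.0207)) (np.float64(0.872), np.float64(0.0083))
bar end far (np.float64(-2.295), np.float64(0.0154))
0.054 tip (np.float64(0.854), np.float64(0.0225)) rider (np.float64(0.047), np.float64(0.033)) (np.float64(0.017), np.float64(0.0288))
0.058 tip (np.float64(0.85), np.float64(0.0232)) rider (np.float64(0.066), np.float64(0.0333)) (np.float64(0.039), np.float64(0.0292))
0.06 tip (np.float64(0.847), np.float64(0.0235)) rider (np.float64(0.074), np.float64(0.0335)) (np.float64(0.049), np.float64(0.0294))
0.063 tip (np.float64(0.844), np.float64(0.0241)) rider (np.float64(0.088), np.float64(0.0338)) (np.float64(0.065), np.float64(0.0297))
```

Emit:
play_rows(commands=[[0.4, 0, 0, 0, -0.95], [0.4, 0.03, 0.01, 0.95, 0], [0.4, 0, 0, 1, 0], [0.4, 0, 0, 1, 0], [0.4, 0, 0, 1, 0], [0.4, 0, 0, 1, 0], [0.4, 0, 0, 0.5, 0], [0.4, 0, 0, 0, 0]])

```text
t: 3.35
tcp_pos: [0.5022, -0.0387, 0.1023]
eef_rot: [-2.864, -1.286, 0.005]
force: [-1.4, 0.7, 0.6]
opening: 0.0527
finger_force: 0.0
```

```bash
python3 go.py 0.5033 -0.0385 0.068 -0.726
```

```text
t 3.35 tcp [ 0.5022 -0.0387  0.1023] yaw_y -0.727 tilt [-0.004  0.    -1.   ] j1,j7 [ 0.37 -0.96] F [-1.4  0.7  0.6] Mz [-0.   -0.05 -0.03] op 0.0527 0.0
shift units [0.04 0.03 1.37] ('turn units (tool z, down => cw+)', [np.float64(29.99), np.float64(-0.01), np.float64(-30.01)])
```

Emit:
play_rows(commands=[[0.4, 0.04, 0.03, 0.7, 0], [0.4, 0, 0, 0.65, 0], [0.7, 0, 0, 0, 0], [1, 0, 0, 0, 0], [1, 0, 0, 0, 0], [1, 0, 0, 0, 0], [1, 0, 0, 0, 0], [1, 0, 0, 0, 0]], grip_force=20)

```text
t: 4.15
tcp_pos: [0.5039, -0.0373, 0.0704]
eef_rot: [-2.864, -1.287, 0.002]
force: [-6.7, 6.0, 7.0]
opening: 0.0121
finger_force: 4.5
```

```bash
python3 go.py 0.5033 -0.0385 0.068 -0.726
```

```text
t 4.15 tcp [ 0.5039 -0.0373  0.0704] yaw_y -0.726 tilt [-0.002  0.001 -1.   ] j1,j7 [ 0.35 -0.99] F [-6.7  6.   7. ] Mz [ 1.36  1.52 -0.05] op 0.0121 4.450745627400465
shift units [-0.05  0.02  0.1 ] ('turn units (tool z, down => cw+)', [np.float64(30.0), np.float64(-0.0), np.float64(-30.0)])
```

Emit:
play_rows(commands=[[1, 0, -0.05, -0.06, 0], [1, 0, 0, 0, 0.7], [1, 0, 0, 0, 1], [1, 0, 0, 0, 1], [1, 0, 0, 0, 1], [1, 0, 0, 0, 1], [1, 0, 0, 0, 1], [1, 0, 0, 0, 0]])

```text
t: 4.95
tcp_pos: [0.5043, -0.0382, 0.0706]
eef_rot: [3.117, 0.389, 0.002]
force: [5.7, -2.0, -14.6]
opening: 0.0123
finger_force: 20.0
```

```bash
python3 - <<'E'
from go import *
import cv2,pickle
go(.503,-.039,.068,-1.51)
m=manip.get_image("wrist");pickle.dump(m,open("w2.pkl","wb"));cv2.imwrite("pics/w2.png",cv2.resize(m["frame"][200:420,100:460],(792,484),interpolation=cv2.INTER_CUBIC))
E
```

```text
t 4.95 tcp [ 0.5043 -0.0382  0.0706] yaw_y -1.323 tilt [ 0.001 -0.001 -1.   ] j1,j7 [ 0.23 -1.5 ] F [  5.7  -2.  -14.6] Mz [-0.43 -1.17 -0.  ] op 0.0123 19.99925247626379
shift units [-0.06  0.02  0.1 ] ('turn units (tool z, down => cw+)', [np.float64(31.79), np.float64(1.79), np.float64(-28.21)])
```

View pics/w2.png

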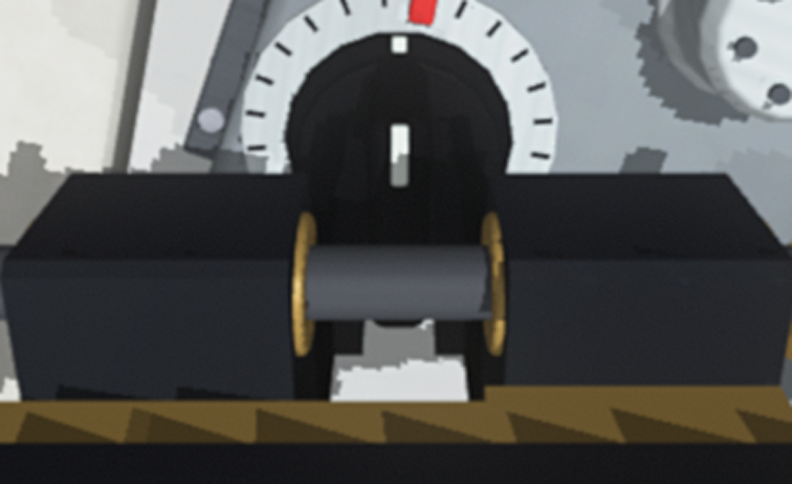

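The bar sits squarely in the fingers. The tip is at crop (400,45) and the rider's inner edge at (421,22), so the pointer still has a little further to go clockwise. I'll work out how far.

```bash
python3 - <<'E'
from wr import *
bk,c=load("w2.pkl")
Z=lambda x,y,z:bk(100+(x+.5)/2.2-.5,200+(y+.5)/2.2-.5,z)
a=lambda v:(np.arctan2(v[1],v[0]).round(3),np.hypot(*v).round(4))
for D in([.5033,-.0385],[.5043,-.0382],[.5033,-.0375]):
  for z in (.054,.06):print(D,z,"tip",a(Z(400,45,.06)-D),"rider in",a(Z(421,24,z)-D),"mid",a(Z(423,8,z)-D),"stripe",a(Z(400,125,.095)-D))
print(a(Z(423,6,.06)-Z(420,24,.06)), a(Z(400,125,.095)-Z(400,186,.095)),"ring ctr", (Z(244,118,.053)+Z(557,118,.053))/2)
E
```

```text
[0.5033, -0.0385] 0.054 tip (np.float64(0.212), np.float64(0.0239)) rider in (np.float64(0.041), np.float64(0.0274)) mid (np.float64(0.053), np.float64(0.0312)) stripe (np.float64(0.211), np.float64(0.021))
[0.5033, -0.0385] 0.06 tip (np.float64(0.212), np.float64(0.0239)) rider in (np.float64(0.061), np.float64(0.0293)) mid (np.float64(0.069), np.float64(0.0329)) stripe (np.float64(0.211), np.float64(0.021))
[0.5043, -0.0382] 0.054 tip (np.float64(0.208), np.float64(0.0229)) rider in (np.float64(0.031), np.float64(0.0264)) mid (np.float64(0.045), np.float64(0.0301)) stripe (np.float64(0.207), np.float64(0.02))
[0.5043, -0.0382] 0.06 tip (np.float64(0.208), np.float64(0.0229)) rider in (np.float64(0.052), np.float64(0.0283)) mid (np.float64(0.062), np.float64(0.0319)) stripe (np.float64(0.207), np.float64(0.02))
[0.5033, -0.0375] 0.054 tip (np.float64(0.17), np.float64(0.0237)) rider in (np.float64(0.005), np.float64(0.0274)) mid (np.float64(0.021), np.float64(0.0311)) stripe (np.float64(0.165), np.float64(0.0209))
[0.5033, -0.0375] 0.06 tip (np.float64(0.17), np.float64(0.0237)) rider in (np.float64(0.027), np.float64(0.0292)) mid (np.float64(0.039), np.float64(0.0329)) stripe (np.float64(0.165), np.float64(0.0209))
(np.float64(0.098), np.float64(0.0041)) (np.float64(0.248), np.float64(0.0124)) ring ctr [ 0.50664644 -0.03870142]
```

Emit:
play_rows(commands=[[1, 0, 0, 0, 0.7], [1, 0, 0, 0, 0.7], [1, 0, 0, 0, 0], [0.8, 0, 0, 0, 0], [0.4, 0, 0, 0, 0], [0.4, 0, 0, 0, 0], [0.4, 0, 0, 0, 0], [0.4, 0, 0, -0.4, 0]])

```text
t: 5.8
tcp_pos: [0.5028, -0.0372, 0.0812]
eef_rot: [-3.137, -0.161, 0.004]
force: [-0.3, 0.3, 0.7]
opening: 0.0416
finger_force: 0.0
```

Emit:
play_rows(commands=[[0.4, 0, 0, -1, 0], [0.4, 0, 0, -1, 0], [0.4, 0, 0, -1, 0], [0.4, 0, 0, -1, 0], [0.4, 0, 0, -1, 0], [0.4, 0, 0, -0.5, 0], [0.4, 0, 0, 0, 0]])

```text
t: 6.5
tcp_pos: [0.505, -0.0373, 0.2212]
eef_rot: [3.137, 0.16, 0.007]
force: [0.1, 0.7, -0.1]
opening: 0.0522
finger_force: 0.0
```

```bash
python3 - <<'E'
from go import *
import cv2,pickle
go(.503,-.039,.068,-1.51)
m=manip.get_image("wrist");pickle.dump(m,open("w3.pkl","wb"));cv2.imwrite("pics/w3.png",cv2.resize(m["frame"][100:280,200:440],(800,600),interpolation=cv2.INTER_CUBIC))
E
```

```text
t 6.5 tcp [ 0.505  -0.0373  0.2212] yaw_y -1.469 tilt [ 0.004 -0.    -1.   ] j1,j7 [ 0.24 -1.55] F [ 0.1  0.7 -0.1] Mz [ 0.03 -0.02 -0.  ] op 0.0522 0.0
shift units [-0.11  0.05  6.13] ('turn units (tool z, down => cw+)', [np.float64(30.39), np.float64(0.39), np.float64(-29.61)])
```

View pics/w3.png

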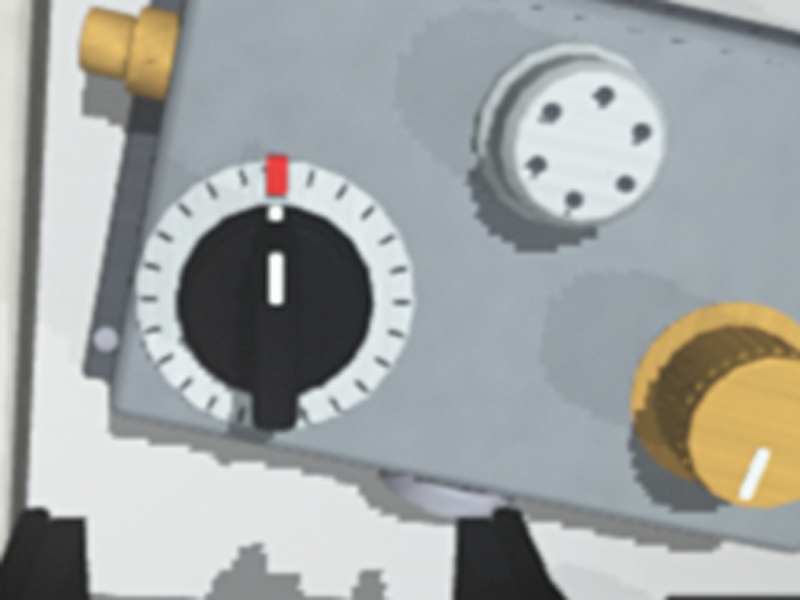

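The dial is aligned: tip (276,213) sits directly under the rider (277,175), with the bar exactly in line. I'll move above the cap and turn to mid-range.

Emit:
play_rows(commands=[[0.2, -0.2, 0.85, 0, 0], [0.2, -0.2, 0.85, 0, 0], [0.2, -0.2, 0.85, 0, 0], [0.2, -0.2, 0.85, 0, 0], [0.2, -0.2, 0.85, 0, 0], [0.2, -0.25, 0.85, 0, 0], [0.2, 0, 0, 0, -1], [0.2, 0, 0, 0, -1]])

```text
t: 7.35
tcp_pos: [0.4844, -0.168, 0.2171]
eef_rot: [-3.101, -0.491, 0.005]
force: [0.2, 0.0, -0.7]
opening: 0.0696
finger_force: 0.0
```

Emit:
play_rows(commands=[[0.2, 0, 0, 0, -1], [0.2, 0, 0, 0, -1], [0.2, 0, 0, 0, -1], [0.2, 0, 0, 0, -1], [0.2, 0, 0, 0, -1], [0.2, 0, 0, 0, -1], [0.2, 0, 0, 0, -1], [0.2, 0, 0, 0, -1]])

```text
t: 8.15
tcp_pos: [0.4846, -0.1671, 0.2172]
eef_rot: [-2.631, -1.712, 0.003]
force: [0.5, 0.9, 0.6]
opening: 0.0696
finger_force: 0.0
```

Emit:
play_rows(commands=[[0.2, 0, 0, 0, 0], [0.2, 0, 0, 0, 0]])

```text
t: 8.35
tcp_pos: [0.485, -0.1673, 0.2179]
eef_rot: [-2.638, -1.703, 0.002]
force: [0.5, -0.3, 0.8]
opening: 0.0698
finger_force: 0.0
```

```bash
python3 - <<'E'
from go import *
import cv2,pickle
go(.4868,-.1675,.054)
m=manip.get_image("wrist");pickle.dump(m,open("w4.pkl","wb"));cv2.imwrite("pics/w4.png",m["frame"])
h=cv2.cvtColor(m["frame"],cv2.COLOR_BGR2HSV)
E
```

```text
t 8.35 tcp [ 0.485  -0.1673  0.2179] yaw_y -0.424 tilt [-0.002  0.001 -1.   ] j1,j7 [ 0.55 -0.27] F [ 0.5 -0.3  0.8] Mz [ 0.02 -0.12 -0.  ] op 0.0698 0.0
shift units [0.02 0.08 6.56]
```

View pics/w4.png

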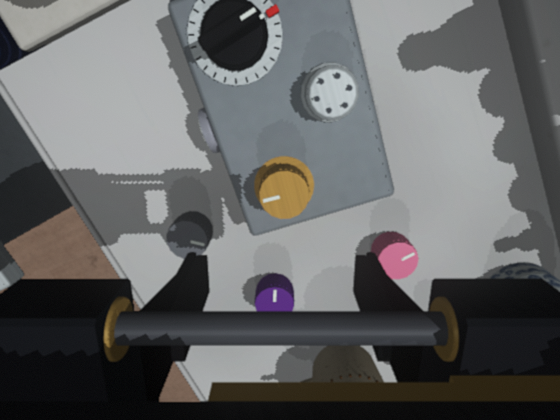

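Cap top centred near (285,194), with a clear gap all round for the fingers.

```bash
python3 - <<'E'
from wr import *
import cv2
from go import go
bk,c=load("w4.pkl")
f=pickle.load(open("w4.pkl","rb"))["frame"][160:225,250:320]
g=cv2.resize(cv2.cvtColor(f,cv2.COLOR_BGR2GRAY),None,fx=6,fy=6,interpolation=cv2.INTER_CUBIC)
k=cv2.HoughCircles(g,cv2.HOUGH_GRADIENT,1,40,param1=100,param2=20,minRadius=140,maxRadius=175)
for x,y,r in k[0][:3]:
    u=250+(x+.5)/6-.5;v=160+(y+.5)/6-.5;p=bk(u,v,.082);print(u,v,r/6,p,"r mm",np.linalg.norm(bk(u+r/6,v,.082)-p))
p=bk(286,194,.082);print(p)
go(*p,.054)
E
```

```text
Traceback (most recent call last):
TypeError: 'NoneType' object is not subscriptable
```

```bash
python3 - <<'E'
from wr import *
import cv2
from go import go
bk,c=load("w4.pkl")
p=bk(285.5,194.5,.082);print(p,"edges",bk(259.5,194,.082),bk(311.5,194,.082))
f=pickle.load(open("w4.pkl","rb"))["frame"]
h=cv2.cvtColor(f,cv2.COLOR_BGR2HSV);m=((h[...,0]>12)&(h[...,0]<28)&(h[...,1]>120)&(h[...,2]>150)).astype(np.uint8);m[:150]=0;m[230:]=0
n,l,s,ce=cv2.connectedComponentsWithStats(m);i=1+s[1:,4].argmax();print(s[i],ce[i]);ys,xs=np.nonzero(l==i);print("bottom row",ys.max(), "cols at row 200",xs[ys==200].min(),xs[ys==200].max(), "row 210",xs[ys==210].min(),xs[ys==210].max())
go(*p,.054)
E
```

```text
[ 0.4882223  -0.16850939] edges [ 0.4690219  -0.15937364] [ 0.50776488 -0.17686831]
[ 260  157   53   61 2044] [286.63551859 189.87720157]
bottom row 217 cols at row 200 261 308 row 210 266 301
t 8.4 tcp [ 0.4852 -0.1673  0.2182] yaw_y -0.424 tilt [-0.002  0.001 -1.   ] j1,j7 [ 0.55 -0.27] F [-0.8  0.7  0.3] Mz [-0.01 -0.07 -0.02] op 0.0698 0.0
shift units [0.01 0.14 6.57]
```

Emit:
play_rows(commands=[[0.2, 0.01, 0.11, 1, 0], [0.2, 0, 0, 1, 0], [0.2, 0, 0, 1, 0], [0.2, 0, 0, 1, 0], [0.2, 0, 0, 1, 0], [0.2, 0, 0, 1, 0], [0.2, 0, 0, 0.5, 0], [0.2, 0, 0, 0, 0]], grip_force=25)

```text
t: 9.2
tcp_pos: [0.487, -0.1679, 0.0549]
eef_rot: [-2.635, -1.705, 0.004]
force: [0.0, 0.7, -0.2]
opening: 0.0698
finger_force: 0.0
```

Emit:
play_rows(commands=[[0.5, 0, 0, 0, 0], [0.6, 0, 0, 0, 0], [0.7, 0, 0, 0, 0], [0.8, 0, 0, 0, 0], [0.8, 0, 0, 0, 0]])

```text
t: 9.7
tcp_pos: [0.488, -0.1682, 0.0572]
eef_rot: [-2.637, -1.707, 0.001]
force: [-1.6, 1.7, 5.9]
opening: 0.0419
finger_force: 25.0
```

```bash
python3 go.py 0.4875 -0.168 0.054
```

```text
t 9.7 tcp [ 0.488  -0.1682  0.0572] yaw_y -0.422 tilt [-0. -0. -1.] j1,j7 [ 0.5  -0.37] F [-1.6  1.7  5.9] Mz [ 0.22  0.51 -0.02] op 0.0419 25.002209121594205
shift units [-0.   -0.02  0.13]
```

Emit:
play_rows(commands=[[0.8, 0, 0, 0, -0.5], [0.8, 0, 0, 0, -0.5], [0.8, 0, 0, 0, -0.5], [0.8, 0, 0, 0, 0]])

```text
t: 10.1
tcp_pos: [0.4881, -0.1675, 0.0572]
eef_rot: [-2.494, -1.91, 0.0]
force: [-2.2, 2.7, 6.6]
opening: 0.0417
finger_force: 25.0
```

```bash
python3 go.py 0.4875 -0.168 0.054 -0.422
```

```text
t 10.1 tcp [ 0.4881 -0.1675  0.0572] yaw_y -0.264 tilt [-0.001  0.001 -1.   ] j1,j7 [ 0.53 -0.24] F [-2.2  2.7  6.6] Mz [0.53 0.57 0.02] op 0.0417 25.0020084483549
shift units [-0.02 -0.02  0.13] ('turn units (tool z, down => cw+)', [np.float64(31.51), np.float64(1.51), np.float64(-28.49)])
```

Emit:
play_rows(commands=[[0.8, 0, 0, 0, -0.5], [0.8, 0, 0, 0, -0.5], [0.8, 0, 0, 0, 0]])

```text
t: 10.4
tcp_pos: [0.4881, -0.1676, 0.0572]
eef_rot: [-2.39, -2.038, -0.0]
force: [-2.1, 1.5, 6.1]
opening: 0.0415
finger_force: 25.0
```

```bash
python3 go.py 0.4875 -0.168 0.054 -0.422
```

```text
t 10.4 tcp [ 0.4881 -0.1676  0.0572] yaw_y -0.159 tilt [-0.  0. -1.] j1,j7 [ 0.55 -0.15] F [-2.1  1.5  6.1] Mz [0.47 0.5  0.03] op 0.0415 25.00173030188307
shift units [-0.02 -0.02  0.13] ('turn units (tool z, down => cw+)', [np.float64(32.51), np.float64(2.51), np.float64(-27.49)])
```

Emit:
play_rows(commands=[[0.8, 0, 0, 0, -0.4], [0.8, 0, 0, 0, -0.4], [0.8, 0, 0, 0, -0.4], [0.8, 0, 0, 0, 0]])

```text
t: 10.8
tcp_pos: [0.4881, -0.1677, 0.0572]
eef_rot: [-2.258, -2.183, 0.0]
force: [-1.9, 2.1, 6.3]
opening: 0.0416
finger_force: 25.0
```

```bash
python3 go.py 0.4875 -0.168 0.054 -0.422
```

```text
t 10.8 tcp [ 0.4881 -0.1677  0.0572] yaw_y -0.034 tilt [-0.001  0.    -1.   ] j1,j7 [ 0.57 -0.05] F [-1.9  2.1  6.3] Mz [0.43 0.51 0.07] op 0.0416 25.001831048866734
shift units [-0.01 -0.02  0.13] ('turn units (tool z, down => cw+)', [np.float64(33.71), np.float64(3.71), np.float64(-26.29)])
```

Emit:
play_rows(commands=[[0.8, 0, 0, 0, -0.8], [0.8, 0, 0, 0, -0.8], [0.8, 0, 0, 0, -0.8], [0.8, 0, 0, 0, -0.8], [0.8, 0, 0, 0, 0]])

```text
t: 11.3
tcp_pos: [0.488, -0.1675, 0.0572]
eef_rot: [-1.861, -2.53, -0.0]
force: [-2.8, 2.2, 6.3]
opening: 0.0419
finger_force: 25.0
```

```bash
python3 go.py 0.4875 -0.168 0.054 -0.422
```

```text
t 11.3 tcp [ 0.488  -0.1675  0.0572] yaw_y 0.302 tilt [-0.001  0.001 -1.   ] j1,j7 [0.64 0.24] F [-2.8  2.2  6.3] Mz [0.5  0.51 0.01] op 0.0419 25.001822838094085
shift units [-0.01 -0.02  0.13] ('turn units (tool z, down => cw+)', [np.float64(36.92), np.float64(6.92), np.float64(-23.08)])
```

Emit:
play_rows(commands=[[0.8, 0, 0, 0, -0.8], [0.8, 0, 0, 0, -0.8], [0.8, 0, 0, 0, -0.8], [0.8, 0, 0, 0, -0.8], [0.8, 0, 0, 0, -0.8], [0.8, 0, 0, 0, -0.8], [0.8, 0, 0, 0, -0.8], [0.8, 0, 0, 0, 0]])

```text
t: 12.1
tcp_pos: [0.4879, -0.1676, 0.0572]
eef_rot: [-1.05, -2.96, -0.0]
force: [-3.4, 1.7, 6.6]
opening: 0.0417
finger_force: 25.0
```

```bash
python3 - <<'E'
from go import *
import cv2,pickle
go(.4875,-.168,.054,-.422)
m=manip.get_image("top");pickle.dump(m,open("t5.pkl","wb"))
a=pickle.load(open("cam0.pkl","rb"))["top"]["frame"]
cv2.imwrite("pics/t5.png",cv2.resize(m["frame"][170:250,255:355],(800,600),interpolation=cv2.INTER_CUBIC))
E
```

```text
t 12.1 tcp [ 0.4879 -0.1676  0.0572] yaw_y 0.889 tilt [-0.001  0.    -1.   ] j1,j7 [0.75 0.73] F [-3.4  1.7  6.6] Mz [0.47 0.59 0.05] op 0.0417 25.002093290677294
shift units [ 0.   -0.02  0.13] ('turn units (tool z, down => cw+)', [np.float64(42.52), np.float64(12.52), np.float64(-17.48)])
```

Turned 1.31 rad with no stop felt, so the cap should be loose. I'll try a gentle lift and watch the force.

Emit:
play_rows(commands=[[0.8, 0, 0, -0.1, 0], [0.8, 0, 0, -0.1, 0], [0.8, 0, 0, -0.1, 0], [0.8, 0, 0, 0, 0]])

```text
t: 12.55
tcp_pos: [0.4877, -0.1684, 0.0641]
eef_rot: [-1.053, -2.959, 0.001]
force: [-2.0, 0.3, 1.1]
opening: 0.0418
finger_force: 25.0
```

```bash
python3 go.py 0.4875 -0.168 0.17
```

```text
t 12.55 tcp [ 0.4877 -0.1684  0.0641] yaw_y 0.887 tilt [-0.001 -0.    -1.   ] j1,j7 [0.76 0.73] F [-2.   0.3  1.1] Mz [0.19 0.38 0.06] op 0.0418 25.00099124852568
shift units [ 0.02  0.   -4.24]
```

Emit:
play_rows(commands=[[0.8, 0, 0, -0.4, 0], [0.8, 0, 0, -0.6, 0], [0.8, 0, 0, -0.8, 0], [0.8, 0, 0, -0.8, 0], [0.8, 0, 0, -0.8, 0], [0.8, 0, 0, -0.8, 0], [0.8, 0, 0, -0.5, 0], [0.8, 0, 0, -0.2, 0]], grip_force=30)

```text
t: 13.35
tcp_pos: [0.4895, -0.1685, 0.1888]
eef_rot: [1.052, 2.956, -0.0]
force: [-0.2, 0.8, -1.4]
opening: 0.0414
finger_force: 30.0
```

Emit:
play_rows(commands=[[0.8, 0, 0, 0, 0], [0.8, 0, 0, 0, 0], [0.8, 0, 0, 0, 0], [0.8, 0, 0, 0, 0]])

```text
t: 13.75
tcp_pos: [0.4879, -0.1681, 0.1858]
eef_rot: [-1.052, -2.959, -0.0]
force: [-0.4, 0.3, -0.1]
opening: 0.0415
finger_force: 30.0
```

```bash
python3 - <<'E'
from go import *
import cv2
go(.4875,-.168,.054)
m=manip.get_image("scene");w=manip.get_image("wrist")
a=cv2.resize(m["frame"][170:310,230:450],(660,420));b=cv2.resize(w["frame"],(560,420))
cv2.imwrite("pics/end.png",cv2.resize(np.hstack([a,b]),(800,275)))
E
```

```text
t 13.75 tcp [ 0.4879 -0.1681  0.1858] yaw_y 0.887 tilt [-0.001  0.001 -1.   ] j1,j7 [0.86 0.88] F [-0.4  0.3 -0.1] Mz [ 0.08 -0.12  0.04] op 0.0415 30.00110613880679
shift units [ 0.01 -0.    5.27]
```

View pics/end.png

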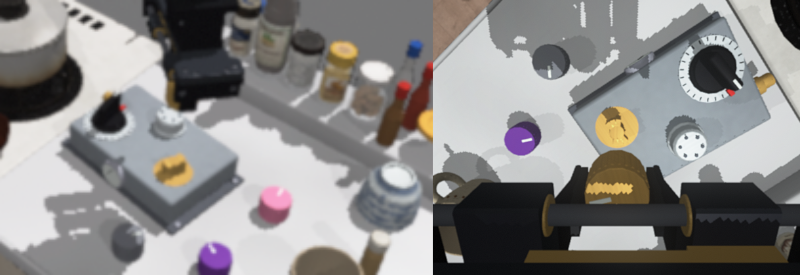

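The cap is held upright between the pads, at about (618,180) in the right half. The outlet stub is bare, the dial still points at the rider, and the neighbours are untouched. Handing in.

```bash
python3 -c "
from bench import manip
print(manip.hand_in())"
```

```text
the job is handed in; nothing more can be done
None
```

I turned the dial clockwise to the red rider, unscrewed the cap counter-clockwise (it came loose the first way I tried), and handed the job in at about 14 s with the cap held upright roughly 13 cm above the outlet; the hand-in returned no verdict.

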